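# Two-key release of a sample cell

## Task

The analyser's steel sample cell is held in its discharge chute by two catches. With one fingertip on each of the two black release keys, press both keys fully down together and keep them down until the cell has rolled out and lies in the tray at the foot of the chute; then let both keys come back up and move clear. Do not touch or lift the cell, and leave the things standing round the unit where they are.

Things in the scene. Friction and masses are not known exactly. Their poses are not given: they have to be found in the camera images.
- unit: The discharge unit, fixed to the bench; its place and yaw vary. Origin: on the bench, midway between the keys; z up, x up the chute (away from the tray), y from right key to left key. Open aluminium chute 44 mm wide, falling 12 degrees towards -x, floor 46 mm above the bench at x = 0. The keys stand on two pillars 34 mm (x) by 26 mm (y), 86 mm high, centred at y = +38 and -38 mm.
- tray (a point): middle of the floor of the open cream tray at the foot of the chute (unit x = -140 mm); the tray runs from unit x = -100 to -180 mm, is 98 mm wide inside, rim 55 mm above the bench, its floor sloping on down to the front wall
- head (a point): middle of the top of the green and cream analyser body at the chute's upper end (unit x = 200 mm): 200 mm (x) by 260 mm (y), 140 mm high, its face at unit x = 100 mm; on it a steel and black column 72 mm across at unit x = 235 mm, up to 240 mm above the bench
- key_left_top (a point): centre of the top face of the left (+y of the unit) release key: level round black cap 26 mm across on a cream pillar, at unit x = 0, y = +36 mm, 100 mm above the bench when up, moving straight down 9 mm when pressed. The two caps are 72 mm apart centre to centre, 46 mm clear between them.
- key_right_top (a point): centre of the top face of the right (-y of the unit) release key: level round black cap 26 mm across on a cream pillar, at unit x = 0, y = -36 mm, 100 mm above the bench when up, moving straight down 9 mm when pressed. The two caps are 72 mm apart centre to centre, 46 mm clear between them.
- key_left (a joint): Left release key: how far it is pressed, m: 0 = up, 0.009 = fully down on its stop. Spring return, about 1.5 N to start moving and 5 N to hold it fully down; its catch lets go of the cell at about 0.0065.
- key_right (a joint): Right release key: how far it is pressed, m: 0 = up, 0.009 = fully down on its stop. Spring return, about 1.5 N to start moving and 5 N to hold it fully down; its catch lets go of the cell at about 0.0065.
- cell_center (a point): centre of the cell, a loose steel cylinder 32 mm across, 40 mm long, about 130 g, lying across the chute against the catches at unit x about +12 mm; its top is 81 mm above the bench, below the caps even when pressed. With both keys down it rolls out by itself in about a second and rests in the tray at unit x about -160 mm. One key alone does not free it.
- spare: bystander: a spare cell of the same shape standing on end on the bench, 32 mm across, 40 mm high; origin at the centre of its underside
- bottle: bystander: a small brown bottle with a white cap, 52 mm across, 110 mm high; origin at the centre of its underside
- mouse: bystander: a dark grey computer mouse 100 x 58 mm, 33 mm high; origin at the centre of its underside
Things that resemble listed ones, but are neither listed nor needed, are in the scene too. What is shaped like the part that bears cell_center but blue is not meant.

How it is judged (in metres and radians):
On the way, in this order (a step that is already met when the one before it is completed fails the run):
1. both keys are pressed down at the same time (each more than 5 mm of its 9 mm) (value of joint each of key_left, key_right above 0.005 m), for 0.05 s.
2. the cell has rolled into the tray while both keys are still down (each more than 5 mm) (all of step 1 and x of cell_center in the frame of unit between -0.185 and -0.115 m and y of cell_center in the frame of unit between -0.05 and 0.05 m and z of cell_center in the frame of unit below 0.05 m), for 0.05 s.
At the end, for the whole second after the job is handed in: The cell lies at rest (under 20 mm/s) in the tray, its centre 115 to 185 mm down the chute from the keys, within 50 mm of the chute's middle line and under 50 mm above the bench, and both keys are back up (pressed less than 1.5 mm) (x of cell_center in the frame of unit between -0.185 and -0.115 m and y of cell_center in the frame of unit between -0.05 and 0.05 m and z of cell_center in the frame of unit below 0.05 m and linear speed of cell below 0.02 m/s and value of joint each of key_left, key_right below 0.0015 m); the robot touches nothing.
It fails at once if the robot touches the cell (more than 0.5 N) (contact force between any of the fingers, the arm and cell above 0.5 N).
It fails at once if the cell is lifted (its centre more than 95 mm above the bench) (height (world z) of cell_center above 0.095 m).
It fails at once if the keys are not pressed together: one is more than 7 mm down while the other is less than 1.5 mm down ((value of joint key_left above 0.007 m and value of joint key_right below 0.0015 m) or (value of joint key_right above 0.007 m and value of joint key_left below 0.0015 m)).
It fails at once if a bystander is moved more than 20 mm (distance of any of spare, bottle, mouse from where it was at the start of the episode above 0.02 m).
It also fails if it takes over 40 s, if anything falls off the work surface, if the arm or the gripper's body presses on something with over 40 N, if the wrist force passes 120 N, or if a joint passes its speed limit or range.

## Robot

A 7-joint arm with a two-finger parallel gripper is mounted at the origin on the work surface. World frame = base frame: x ahead of the robot, y to its left, z up, the work surface at z = 0. Lengths are in m, angles in degrees, forces in N, time in s.
With the tool pointing down it reaches from about 0.35 to 0.9 m from the base axis. Payload 19.9 kg.
Tool frame: the origin (TCP) lies midway between the tips of the shut fingers; the grasp point (between the pads) lies 19 mm behind it; z points along the fingers, y is the line along which they close (so a half turn about z gives the same grasp; the last joint's range is limited). The gripper opens to 85 mm and grips with 20 to 120 N. Pads are 22 mm wide; open, the fingers measure 114 mm over their backs; the gripper's body (76 mm by 85 mm) begins 54 mm behind the grasp point. The pads swing forward as they close: fully open they stand 13 mm farther back than shut.
Start: joints at [61.392, 23.915, -0.59, 92.452, 0.269, 63.638, -3.037], TCP at [0.276, -0.561, 0.231] pointing down, gripper open.
Joint ranges: [-161.28, 161.28], [-22.2, 115.67], [-73.04, 71.86], [3.21, 147.25], [-68.34, 248.33], [10.77, 114.83], [-161.83, 161.83]. Speed limits (degrees/s): [108.29, 108.29, 136.94, 136.94, 172.46, 172.46, 172.46].

## Interface

Orientations are given as [roll, pitch, yaw] about the fixed x, y, z axes, in that order (R = Rz(yaw) Ry(pitch) Rx(roll)).
In Python, from plant import manip, viewer, ticket gives the robot as it stands. The module is installed in compiled form; this text tells all that it offers.
- The arm moves only by the tool jog_arm, never from a script. Its argument "moves" is a list of rows, each a list of 7 numbers: the shift along the tool's x, y, z in units of 30 mm (1.0 is 30 mm), then the turn, a rotation vector about the tool's x, y, z in rad, then the finger opening in mm, from 0 to 85.4. In form: [[dx, dy, dz, ax, ay, az, grip], ...]. A call has 1 to 12 rows; each row is the pose to reach, as a shift and turn from the pose commanded when the call began, along the tool's axes at that moment; what a row does not reach only later rows make up. A row lasts 1/10 s, in which the tool goes at most 50 mm and 8.59 degrees, less where a joint would pass 70% of its speed; a pose out of reach is approached as far as the arm can. A call with a gripper value outside its range is refused whole. The fingers move at their own pace and stop on an object; "force" is the grip in N (left out, the last holds). Time passes only in rows, so rows that repeat a pose let the fingers close. It gives the time, the measured TCP pose, the force, the opening and the grip force at its end, in the units of the state.
- manip.observe(): the state, without advancing time (a new reading comes with each control period).
- viewer.read_camera(name): name is "scene" or "side" or "wrist"; returns (picture, depth): 420x560x3 uint8, blue, green, red; 420x560 float32, m along the optical axis (not along the pixel's ray), 0 where there is no reading.
- viewer.camera_params(name): a dict with "K" (3x3 intrinsics, pixels), "xyz" and "rotation" of the camera in the world. Camera axes: x right, y down, z forward; pixel columns grow to the right and rows downward; lengths in m; the calibration is good to about 2 mm. A picture is of the moment at which its call begins: read the wrist's pose just before it. camera_params takes no time and is no camera call; for the wrist camera it gives the pose at the moment of the call.
- ticket.hand_in(): hands the job in; it is judged then, once.
The state is a dict: "time_s": time; "joint_pos": joint angles; "dq": joint speeds; "joint_efforts": joint torques, N m; "ee_pos": TCP position; "ee_rot": TCP orientation; "force": force on the tool from outside, world axes, zero at the start; "moment": the same for the moment, N m; "opening": opening from 0.0 (shut) to 1.0 (fully open); "grip_force": force on a finger pad.
Only numpy, scipy, OpenCV 4.12 (cv2) and the standard library are available. Lean on these libraries where they do the work, as an engineer would, in place of code of your own. Each camera call takes 0.05 s, during which the arm holds its last target. There are 200 camera calls.

## Working session

There is one attempt and no reset: what is moved stays moved. The work goes in short steps, Python scripts to look and compute and a tool call to move; the robot and the scene stay as the last step left them, time stands still between calls to the robot, and variables do not carry over. Pictures are saved under pics/ and viewed, at most 10 in all, crops included, and the job is handed in when it is done.

Besides the shell and the picture viewer there is one more tool, called after ">>>" as a command line: name --pt "numbers of a row" for each row, then --argument value for the rest. jog_arm: Moves the arm, as the interface text tells. Its arguments: {"type":"object","properties":{"moves":{"type":"array","items":{"type":"array","items":{"type":"number"}}},"force":{"type":"number"}},"required":["moves"]}

```bash
mkdir -p pics; cat > h.py <<'E'
from plant import manip, viewer, ticket
import numpy as np, cv2
def snap(n,f):
    p=viewer.camera_params(n); im,d=viewer.read_camera(n); cv2.imwrite(f'pics/{f}.png',im)
    np.savez(f'pics/{f}.npz',im=im,d=d,K=p['K'],t=p['xyz'],R=p['rotation']); return im,d,p
def load(f): return np.load(f'pics/{f}.npz')
def pts(z):
    K,d=z['K'],z['d']; v,u=np.indices(d.shape)
    c=np.stack([(u-K[0,2])/K[0,0]*d,(v-K[1,2])/K[1,1]*d,d],-1)
    R=np.array(z['R']); 
    return c@R.T+z['t']
E
python3 - <<'E'
from h import *
s=manip.observe(); print(s)
for n in ['scene','side','wrist']:
    im,d,p=snap(n,n+'0'); print(n,p)
E
```

```text
{'time_s': 0.0, 'joint_pos': array([61.39205348, 23.9478305 , -0.5938046 , 92.48426495,  0.26701338,
       63.63908108, -3.03619423]), 'dq': array([ 0.08870635, -0.06379941, -0.13561802, -0.03400473,  0.00744364,
       -0.02888777,  0.05120773]), 'joint_efforts': array([-2.32980761e-03, -8.64439702e+01,  6.77011963e-01, -4.34886646e+01,
        1.88629178e-02,  7.51300540e-03, -2.26209818e-05]), 'ee_pos': array([ 0.2761175 , -0.56031683,  0.23067149]), 'ee_rot': array([-1.79930213e+02,  1.77761913e-03,  2.62332973e+01]), 'force': array([0.58057082, 0.00196959, 0.37279716]), 'moment': array([-0.00296996,  0.02448798, -0.03029049]), 'grip_force': 0.0, 'opening': 0.9987319209270386}
scene {'K': array([[519.57583693,   0.        , 285.86030365],
       [  0.        , 519.57583693, 214.27620028],
       [  0.        ,   0.        ,   1.        ]]), 'xyz': array([ 1.25054179, -0.12908798,  0.91375082]), 'rotation': array([-139.17932993,   -0.20985819,   77.6408808 ])}
side {'K': array([[390.91910849,   0.        , 277.90247805],
       [  0.        , 390.91910849, 204.89518901],
       [  0.        ,   0.        ,   1.        ]]), 'xyz': array([0.49040023, 0.60461905, 0.55580699]), 'rotation': array([-1.26694824e+02, -1.17235169e-01, -1.71858263e+02])}
wrist {'K': array([[319.31546295,   0.        , 274.53652108],
       [  0.        , 319.31546295, 210.13748389],
       [  0.        ,   0.        ,   1.        ]]), 'xyz': array([ 0.34738189, -0.52519062,  0.37329526]), 'rotation': array([ 1.62360582e+02,  8.02573240e-02, -6.37410437e+01])}
```

```bash
sed -i "s/R=np.array(z\['R'\]); /R=Rot.from_euler('xyz',z['R'],degrees=True).as_matrix()/; 1i from scipy.spatial.transform import Rotation as Rot" h.py; python3 -c "
from h import *
for n in ['scene0','side0']:
    p=pts(load(n)); print(p[::60,::80].round(3)[...,2])"
```

```text
[[ 0.081  0.058  0.053  0.326  0.023 -0.032 -0.07 ]
 [-0.089  0.001 -0.002  0.164  0.002  0.003 -0.001]
 [-0.001  0.003 -0.     0.013 -0.001 -0.001  0.   ]
 [-0.    -0.     0.004 -0.    -0.001 -0.003 -0.002]
 [ 0.001 -0.001  0.112  0.078  0.02   0.001 -0.   ]
 [-0.002 -0.    -0.001  0.14   0.14  -0.002  0.   ]
 [ 0.    -0.     0.002  0.139  0.037 -0.001 -0.001]]
[[ 0.263  0.173  0.119  0.134  0.144  0.284  0.283]
 [ 0.05  -0.103 -0.25   0.002  0.097  0.072 -0.16 ]
 [-0.166 -0.398  0.241  0.004  0.001  0.556  0.001]
 [-0.392 -0.689  0.141  0.086  0.002  0.001  0.001]
 [-0.625 -0.742  0.047  0.     0.001  0.     0.001]
 [-0.75   0.003  0.001  0.001  0.002  0.001  0.   ]
 [-0.75   0.001  0.     0.002  0.001 -0.001  0.001]]
```

View pics/scene0.png

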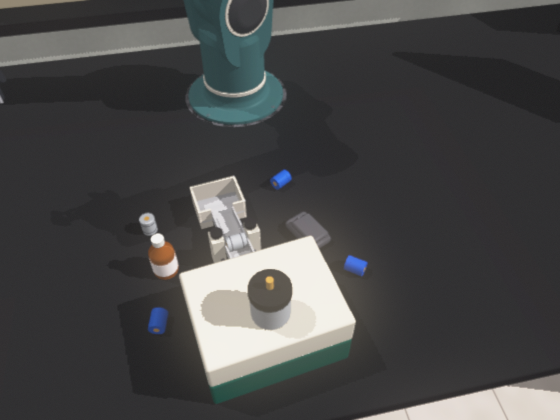

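View pics/side0.png

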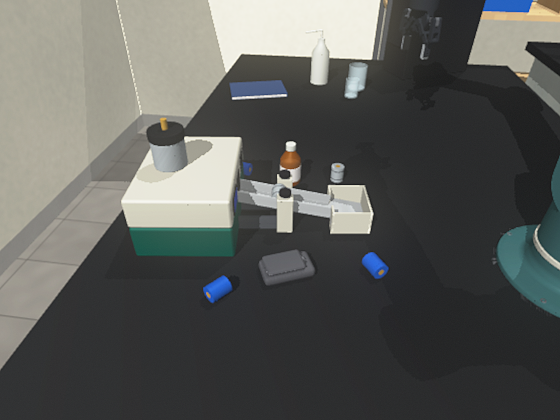

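The scene picture shows the unit. The analyser is around (265,310), with the key caps near (216,233) and (251,224) and the steel cell between them at (237,242). The tray is at (218,200), the bottle at (163,260), the spare at (148,223) and the mouse at (308,230). The three blue cylinders, at (281,180), (356,266) and (158,321), are decoys. The side view shows the caps at (285,175) and (285,192). Next I'll measure from both views.

```bash
python3 - <<'E'
from h import *
for n,(x0,y0,x1,y1) in {'scene0':(195,205,275,265),'side0':(255,160,315,215)}.items():
    z=load(n); P=pts(z); im=z['im']
    # analyser top for yaw
    m=(abs(P[...,2]-.14)<.006)&(im.min(-1)>60)
    k,l=cv2.connectedComponents(m.astype(np.uint8))[:2]
    b=np.argmax(np.bincount(l.ravel())[1:])+1
    q=P[l==b][:,:2].astype(np.float32); print(n,'top rect',cv2.minAreaRect(q), np.median(P[l==b][:,2]))
    # dark caps
    sub=np.zeros(m.shape,bool); sub[y0:y1,x0:x1]=1
    c=sub&(im.max(-1)<70)&(P[...,2]>.085)&(P[...,2]<.115)
    k,l,s,ce=cv2.connectedComponentsWithStats(c.astype(np.uint8))
    for i in range(1,k):
        if s[i,4]>12:
            q=P[l==i]; t=q[q[:,2]>.096]; print(' cap',ce[i].round(1),s[i,4],'z95',np.percentile(q[:,2],90).round(4),'top',t.mean(0).round(4) if len(t) else None,len(t))
    crop=im[y0-15:y1+15,x0-15:x1+15]; cv2.imwrite(f'pics/c_{n}.png',cv2.resize(crop,None,fx=4.2,fy=4.2,interpolation=cv2.INTER_CUBIC))
a=cv2.imread('pics/c_scene0.png');b=cv2.imread('pics/c_side0.png')
h=max(a.shape[0],b.shape[0]); o=np.zeros((h,a.shape[1]+b.shape[1],3),np.uint8);o[:a.shape[0],:a.shape[1]]=a;o[:b.shape[0],a.shape[1]:]=b
cv2.imwrite('pics/crop1.png',o[:600,:800]);print(o.shape)
E
```

```text
scene0 top rect ((0.7731626629829407, -0.06117574870586395), (0.20127804577350616, 0.25995931029319763), 7.992824554443359) 0.1398913796084702
side0 top rect ((0.7723036408424377, -0.0591079443693161), (0.19913555681705475, 0.2619093954563141), 7.913457870483398) 0.14118185802827254
 cap [284.2 173.9] 79 z95 0.1024 top [ 0.5792 -0.1179  0.1008] 58
 cap [285.  192.5] 91 z95 0.1017 top [ 0.5684 -0.0471  0.1002] 74
(378, 840, 3)
```

View pics/crop1.png

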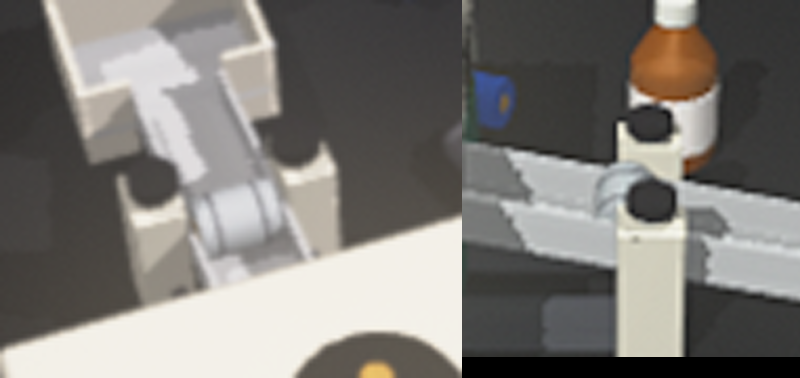

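The crop confirms the target. There are two black caps on cream pillars, in the scene view at about (216,233) and (250.5,223), with the steel (not blue) cell lying between them in the chute. The blue parts lie loose on the bench.

```bash
cat >> h.py <<'E'
def ray(z,u,v,h):
    R=Rot.from_euler('xyz',z['R'],degrees=True).as_matrix(); r=R@np.linalg.inv(z['K'])@[u,v,1]
    return z['t']+r*(h-z['t'][2])/r[2]
def goal(xyz,yaw):
    "jog row (units of 30 mm, rad) from the present pose to tool-down pose xyz,yaw"
    s=manip.observe(); R=Rot.from_euler('xyz',s['ee_rot'],degrees=True); G=Rot.from_euler('xyz',[180,0,yaw],degrees=True)
    return (R.inv().apply(np.array(xyz)-s['ee_pos'])/.03).round(3),(R.inv()*G).as_rotvec().round(4)
E
python3 - <<'E'
from h import *
z=load('scene0')
for p in [(216.4,232),(250.5,222.5)]: print(ray(z,*p,.1).round(4))
z=load('side0')
for p in [(284.2,173.3),(285,192)]: print(ray(z,*p,.1).round(4))
print(goal([.575,-.087,.231],8), goal([.573,-.087,.26],8))
E
```

```text
[ 0.5811 -0.1222  0.1   ]
[ 0.571 -0.051  0.1  ]
[ 0.5788 -0.1175  0.1   ]
[ 0.568  -0.0467  0.1   ]
(array([ 1.5911e+01, -9.7520e+00,  2.0000e-03]), array([-9.000e-04,  2.000e-04,  3.182e-01])) (array([15.851, -9.782, -0.965]), array([-9.000e-04,  2.000e-04,  3.182e-01]))
```

>>> jog_arm --pt "0 0 -1 0 0 0 58" --pt "15.85 -9.8 -1 0 0 0.318 58" --pt "15.85 -9.8 -1 0 0 0.318 58" --pt "15.85 -9.8 -1 0 0 0.318 58" --pt "15.85 -9.8 -1 0 0 0.318 58" --pt "15.85 -9.8 -1 0 0 0.318 58" --pt "15.85 -9.8 -1 0 0 0.318 58" --pt "15.85 -9.8 -1 0 0 0.318 58" --pt "15.85 -9.8 -1 0 0 0.318 58" --pt "15.85 -9.8 -1 0 0 0.318 58" --pt "15.85 -9.8 -1 0 0 0.318 58" --pt "15.85 -9.8 -1 0 0 0.318 58"

```text
time_s: 1.35
ee_pos: [0.5657, -0.0973, 0.2613]
ee_rot: [180.0, 0.0, 8.0]
force: [0.4, -0.6, 0.2]
opening: 0.679
grip_force: 0.0
```

```bash
python3 - <<'E'
from h import *
snap('wrist','w0'); im,d,p=snap('wrist','w1'); s=manip.observe(); print(s['ee_pos'],s['ee_rot'],s['opening'],s['force'])
E
```

```text
[ 0.56733613 -0.09221812  0.2609511 ] [-1.79849686e+02 -4.34221496e-02  8.49002573e+00] 0.6795477115252555 [-1.15647361 -0.43314548 -0.7352667 ]
```

View pics/w1.png

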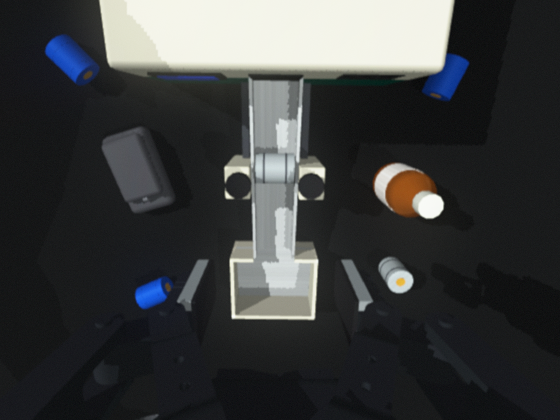

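The wrist view shows the caps at about (237,185) and (311,185) and the steel cell at (274,168) between them. The fingertips are at about (205,262) and (346,262).

```bash
python3 - <<'E'
from h import *
z=load('w1'); P=pts(z); im=z['im']
C=[]
for x0,x1 in [(223,251),(298,325)]:
    c=np.zeros(im.shape[:2],np.uint8); c[168:203,x0:x1]=im[168:203,x0:x1].max(-1)<75
    k,l,s,ce=cv2.connectedComponentsWithStats(c)
    i=np.argmax(s[1:,4])+1; print(s[i],ce[i]); r=ray(z,*ce[i],.1); C.append(r); print(r.round(4),P[l==i].mean(0).round(4),np.percentile(P[l==i][:,2],[10,50,90]).round(4))
L,R=C; print('mid',((L+R)/2).round(4),'sep',np.linalg.norm(L-R).round(4),'yaw',np.degrees(np.arctan2(-(L-R)[0],(L-R)[1])))
s=manip.observe(); T=Rot.from_euler('xyz',s['ee_rot'],degrees=True)
q=T.inv().apply(P.reshape(-1,3)-s['ee_pos']).reshape(P.shape)
m=(z['d']>.03)&(z['d']<.2)&(abs(q[...,1])<.06)&(q[...,2]>-.04)&(abs(q[...,0])<.03)
for sg in (-1,1):
    t=q[m&(sg*q[...,1]>0)]; print(len(t),t.min(0).round(4),t.max(0).round(4)); tt=t[t[:,2]>t[:,2].max()-.006]; print(' tip',tt.min(0).round(4),tt.max(0).round(4))
E
```

```text
[223 168  28  35 656] [236.77134146 187.54420732]
[ 0.5694 -0.0501  0.1   ] [ 0.5633 -0.0481  0.0794] [0.     0.0997 0.1009]
[298 174  27  29 597] [311.23450586 188.04187605]
[ 0.5797 -0.1221  0.1   ] [ 0.5761 -0.1243  0.0865] [0.0004 0.0998 0.101 ]
mid [ 0.5745 -0.0861  0.1   ] sep 0.0727 yaw 8.148691296793684
1829 [-0.0076 -0.0466 -0.04  ] [ 0.0158 -0.0325 -0.0049]
 tip [-0.0071 -0.0392 -0.0108] [ 0.0152 -0.0327 -0.0049]
1836 [-0.0077  0.0247 -0.04  ] [ 0.0157  0.0391 -0.0047]
 tip [-0.0072  0.0248 -0.0107] [ 0.0152  0.0316 -0.0047]
```

>>> jog_arm --pt "0.2 -0.2 1.0 0 0 0 65" --pt "0.2 -0.2 1.0 0 0 0 65" --pt "0.2 -0.2 1.0 0 0 0 65" --pt "0.2 -0.2 1.0 0 0 0 65" --pt "0.2 -0.2 1.0 0 0 0 65" --pt "0.2 -0.2 1.0 0 0 0 65" --pt "0.2 -0.2 1.0 0 0 0 65" --pt "0.2 -0.2 1.0 0 0 0 65"

```text
time_s: 2.25
ee_pos: [0.5702, -0.0925, 0.2315]
ee_rot: [180.0, -0.0, 8.0]
force: [-0.7, 0.5, 0.4]
opening: 0.76
grip_force: 0.0
```

```bash
cat > rel.py <<'E'
from h import *
import sys
f=sys.argv[1]
s=manip.observe(); print(s['ee_pos'],s['ee_rot'],s['opening'],s['dq'].round(2)); snap('wrist',f)
z=load(f); P=pts(z); im=z['im']
T=Rot.from_euler('xyz',s['ee_rot'],degrees=True)
q=T.inv().apply(P.reshape(-1,3)-s['ee_pos']).reshape(P.shape)
m=(z['d']>.03)&(abs(q[...,1])<.06)&(q[...,2]>-.04)&(q[...,2]<.02)&(abs(q[...,0])<.03)
F=[]
for sg in (-1,1):
    t=q[m&(sg*q[...,1]>0)]; tt=t[t[:,2]>t[:,2].max()-.006]; F.append((tt.min(0)+tt.max(0))/2); print(' tip',tt.min(0).round(4),tt.max(0).round(4))
c=(abs(P[...,2]-.1)<.006)&(im.max(-1)<90)&(np.hypot(P[...,0]-.5745,P[...,1]+.086)<.06)
k,l,st,ce=cv2.connectedComponentsWithStats(c.astype(np.uint8)); C=[]
for i in range(1,k):
    if st[i,4]>150:
        a=q[l==i]; (cx,r)=cv2.minEnclosingCircle(a[:,:2].astype(np.float32))[:2]
        print(' cap',ce[i].round(1),st[i,4],'tool mean',a.mean(0).round(4),'circle',np.round(cx,4),round(r,4),'world',P[l==i].mean(0).round(4)); C.append(a.mean(0))
if len(C)==2:
    C.sort(key=lambda a:a[1]); print('cap mid - finger mid (tool, mm)',(1e3*((C[0]+C[1])-(F[0]+F[1]))/2).round(1),'sep caps/fingers',np.linalg.norm(C[0]-C[1]),np.linalg.norm(F[0]-F[1]))
    d=C[1]-C[0]; print('turn about tool z',-np.arctan2(d[0],d[1]))
E
python3 rel.py w2
```

```text
[ 0.57015611 -0.09250319  0.23146138] [ 1.79999194e+02 -6.90637050e-03  8.00258640e+00] 0.7595279073759374 [-0.03  0.22 -0.03  0.05  0.12 -0.21  0.03]
 tip [-0.0088 -0.04   -0.0119] [ 0.0129 -0.033  -0.0059]
 tip [-0.0089  0.0314 -0.0119] [ 0.0131  0.0381 -0.006 ]
 cap [229.4 193.7] 638 tool mean [ 0.0074 -0.0409  0.1316] circle [ 0.0065 -0.0412] 0.013 world [ 0.5718 -0.051   0.0999]
 cap [309.6 193.8] 623 tool mean [0.0073 0.0303 0.1316] circle [0.0066 0.0305] 0.0129 world [ 0.5816 -0.1214  0.0999]
cap mid - finger mid (tool, mm) [  5.3  -4.4 140.5] sep caps/fingers 0.07114216385966901 0.07125767192686863
turn about tool z 0.0006382531024296045
```

>>> jog_arm --pt "0.16 -0.145 0 0 0 0 65" --pt "0.16 -0.145 1.0 0 0 0 65" --pt "0.16 -0.145 2.0 0 0 0 65" --pt "0.16 -0.145 3.0 0 0 0 65" --pt "0.16 -0.145 3.6 0 0 0 65" --pt "0.16 -0.145 4.0 0 0 0 65" --pt "0.16 -0.145 4.0 0 0 0 65" --pt "0.16 -0.145 4.0 0 0 0 65" --pt "0.16 -0.145 4.0 0 0 0 65" --pt "0.16 -0.145 4.0 0 0 0 65"

```text
time_s: 3.3
ee_pos: [0.5748, -0.0875, 0.1122]
ee_rot: [180.0, -0.1, 8.0]
force: [-0.1, 0.2, 0.1]
opening: 0.76
grip_force: 0.0
```

```bash
python3 rel.py w3
```

```text
[ 0.57479281 -0.08746393  0.11220708] [ 1.79978669e+02 -7.58354156e-02  8.00552562e+00] 0.7601272350000557 [ 0.07  0.2   0.08  0.25 -0.03 -0.12 -0.  ]
 tip [-0.0038 -0.0473  0.0139] [ 0.0144 -0.0242  0.0199]
 tip [-0.0074  0.022   0.014 ] [0.0144 0.0455 0.02  ]
 cap [210.1 255.7] 1437 tool mean [ 0.0043 -0.0352  0.0126] circle [ 0.0017 -0.037 ] 0.0131 world [ 0.5742 -0.052   0.0996]
 cap [337.7 256.2] 1420 tool mean [0.0041 0.0329 0.0126] circle [0.0015 0.0345] 0.013 world [ 0.5835 -0.1195  0.0996]
cap mid - finger mid (tool, mm) [-0.2 -0.1 -4.4] sep caps/fingers 0.06817322422054026 0.06953840233902674
turn about tool z 0.003334430922645837
```

View pics/w3.png

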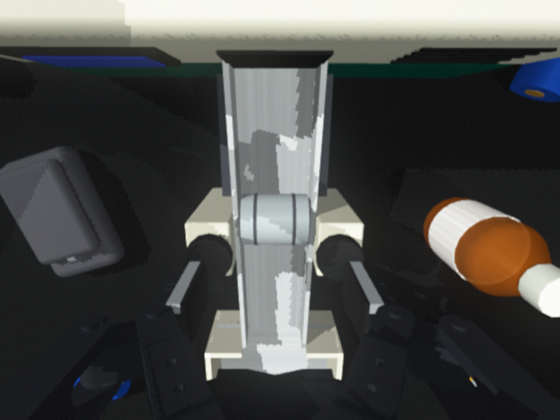

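The fingertips, at about (185,285) and (367,285), line up with the caps at (210,256) and (338,256). By the circle fits, the alignment is within 1 mm, with a gap of about 18.6 mm. I'll press now.

>>> jog_arm --pt "0 0 0.3 0 0 0 65" --pt "0 0 0.55 0 0 0 65" --pt "0 0 0.65 0 0 0 65" --pt "0 0 0.75 0 0 0 65" --pt "0 0 0.82 0 0 0 65" --pt "0 0 0.88 0 0 0 65" --pt "0 0 0.92 0 0 0 65" --pt "0 0 0.94 0 0 0 65" --pt "0 0 0.94 0 0 0 65" --pt "0 0 0.94 0 0 0 65"

```text
time_s: 4.35
ee_pos: [0.5741, -0.0875, 0.0845]
ee_rot: [180.0, 0.0, 8.0]
force: [-13.8, 2.2, 33.1]
opening: 0.76
grip_force: 16.4
```

```bash
python3 - <<'E'
from h import *
print(manip.observe()['ee_pos'],manip.observe()['force']); im,*_=snap('side','s1'); a,*_=snap('wrist','w4')
o=np.hstack([cv2.resize(im[140:250,230:390],(440,302),interpolation=3),cv2.resize(a[:, :],(360,302))])
cv2.imwrite('pics/v1.png',o)
E
```

```text
[ 0.57414691 -0.08747838  0.08447204] [-13.75603081   2.19720107  33.14963306]
```

View pics/v1.png

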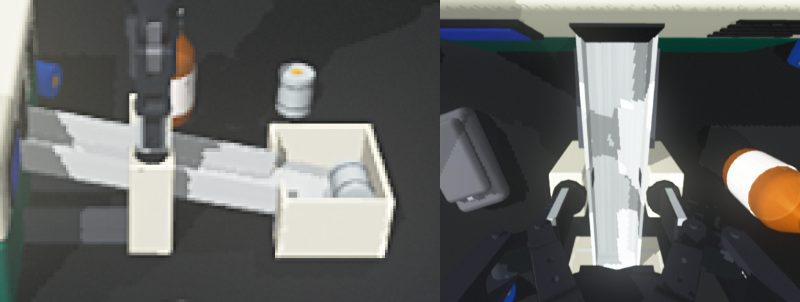

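Both keys are on their stops (33 N). In the left panel the cell lies in the tray at about (350,178), and the chute is empty. I'll hold briefly, then lift straight up.

>>> jog_arm --pt "0 0 0 0 0 0 65" --pt "0 0 0 0 0 0 65" --pt "0 0 0 0 0 0 65" --pt "0 0 0 0 0 0 65" --pt "0 0 0 0 0 0 65" --pt "0 0 -0.15 0 0 0 65" --pt "0 0 -0.3 0 0 0 65" --pt "0 0 -0.6 0 0 0 65" --pt "0 0 -1.2 0 0 0 65" --pt "0 0 -2.2 0 0 0 65" --pt "0 0 -3.2 0 0 0 65" --pt "0 0 -4 0 0 0 65"

```text
time_s: 5.65
ee_pos: [0.5745, -0.0873, 0.205]
ee_rot: [180.0, -0.1, 8.0]
force: [-0.2, -0.1, -0.2]
opening: 0.762
grip_force: 0.0
```

>>> jog_arm --pt "0 0 0 0 0 0 65" --pt "0 0 0 0 0 0 65" --pt "0 0 0 0 0 0 65" --pt "0 0 0 0 0 0 65"

```text
time_s: 6.05
ee_pos: [0.5739, -0.0874, 0.2022]
ee_rot: [-180.0, 0.1, 8.0]
force: [-0.4, -0.1, -1.0]
opening: 0.762
grip_force: 0.0
```

```bash
python3 rel.py w5; python3 - <<'E'
from h import *
im,*_=snap('side','s2')
cv2.imwrite('pics/v2.png',np.hstack([cv2.resize(im[140:250,230:390],(440,302),interpolation=3),cv2.resize(load('w5')['im'],(360,302))]))
z=load('s2');P=pts(z);q=np.array(Rot.from_euler('z',-8,degrees=True).apply(P.reshape(-1,3)-[.5745,-.087,0]).reshape(P.shape))
m=(abs(q[...,0]+.14)<.036)&(abs(q[...,1])<.045)&(q[...,2]>.025)&(q[...,2]<.06); print(m.sum(),np.median(q[m],0))
E
```

```text
[ 0.57388297 -0.08736476  0.2021845 ] [-1.79968645e+02  8.43882074e-02  8.01131896e+00] 0.7623222628339066 [-0.08  0.02 -0.   -0.26 -0.03  0.02 -0.11]
 tip [-0.0089 -0.0398 -0.012 ] [ 0.0129 -0.033  -0.006 ]
 tip [-0.0094  0.0313 -0.0116] [ 0.013   0.0384 -0.0056]
 cap [230.4 207.7] 769 tool mean [ 0.0034 -0.0363  0.1024] circle [ 0.0023 -0.0368] 0.0131 world [ 0.5721 -0.0509  0.0998]
 cap [318.9 208. ] 765 tool mean [0.0032 0.0348 0.1024] circle [0.0024 0.0351] 0.0129 world [ 0.5818 -0.1213  0.0998]
cap mid - finger mid (tool, mm) [  1.4   0.  111.2] sep caps/fingers 0.0710634394333484 0.07124026561932115
turn about tool z 0.0024602413675059694
197 [-0.15895889  0.00320871  0.04142114]
```

View pics/v2.png

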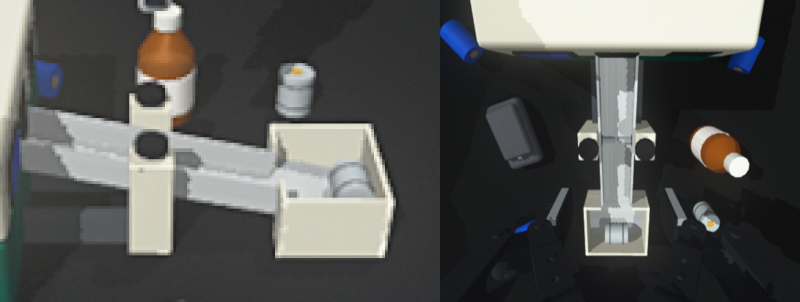

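The cell lies still in the tray, at about (350,178) in the left panel and (616,233) in the right one. Both caps are back up at 0.0998 m, the bystanders haven't moved, and the arm is clear.

```bash
python3 -c "
from plant import ticket
print(ticket.hand_in())"
```

```text
the job is handed in; nothing more can be done
None
```

I pressed both keys fully down together; the cell rolled into the tray and lies at rest there, both keys are back up, the arm is clear, and the job is handed in (no verdict was returned).

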